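Top up the flip-cap pot with clay lumps

TASK

Flick open the cap of the wide pot in the rack and tip the three clay lumps out of the scoop tray into it, without touching the lumps with the fingers. Set the empty scoop back on the table, the right way up, then press the pot's cap fully shut.

Things in the scene. Friction and masses are not known exactly. Their poses are not given: they have to be found in the camera images.
- rack: low wooden rack, 92 mm by 258 mm, 34 mm high, fixed; three cells in a row along its y, 82 mm apart, the middle one at its origin (underside centre); the wide pot stands in one cell, a slim shut flip-cap tube (40 mm across, rim 72 mm above the table, its tab reaching 88 mm) in each of the other two; all caps hinge on the rack's +x side
- pot: the wide white flip-cap pot in one of the three cells of the low wooden rack, held fast: 70 mm outside diameter, 62 mm mouth, rim 97 mm above its origin. Origin: on its axis at its foot (6 mm above the table); z up, x points from the cap's tab to the cap's hinge (away from the robot)
- pot_cap (a joint): hinge of its flip cap in rad: 0 is shut, 2.0 fully back; the hinge is stiff, the cap stays where it is left. Shut, it is a disc 72 mm across, 6 mm thick, on the rim; friction moment about 0.05 N m (1 N at the tab). It must be opened past 1.5 and end under 0.06
- pot_mouth (a point): centre of the pot's mouth, at rim height. The cap's hinge line runs along the pot's y, 38 mm from here on the pot's +x side, at this height; the inside is 62 mm across and about 70 mm deep
- pot_tab (a point): outer end of the pot cap's thumb tab; moves with the cap. The tab is a tongue 16 mm wide, 6 mm thick, 28 mm long, from the cap's edge opposite the hinge, rising outwards at 45 degrees when shut, with free room under it (shut, this point is 91 mm from the hinge, 18 mm outside the pot's wall, 23 mm above its rim)
- scoop: loose aluminium scoop tray, 150 g, on the table with the lumps. Origin on its underside; x to its open lip 70 mm ahead; z up. Trough from x=-20 mm to the lip, 46 mm wide (40 inside), floor 4 mm thick, sides 20 mm high, back wall 26. Behind it a wooden fin 10 mm thick (along y), x=-88 to -22 mm, up to 60 mm above the table: pinch it across its 10 mm near (-55, 0, 42) mm
- lump0: fired clay lump, faceted, 20 mm across and 15 mm high, 11 g, lying on the scoop's floor nearest the fin; origin on its underside. Not to be touched by the fingers
- lump1: clay lump like it, in the middle of the scoop
- lump2: clay lump like it, nearest the scoop's lip
- tube_a_cap (a joint): one of the two slim tubes: hinge of its flip cap in rad: 0 is shut, 2.0 fully back; the hinge is stiff, the cap stays where it is left; starts shut and must stay under 0.3
- tube_b_cap (a joint): one of the two slim tubes: hinge of its flip cap in rad: 0 is shut, 2.0 fully back; the hinge is stiff, the cap stays where it is left; starts shut and must stay under 0.3
- mug: bystander: white mug, 76 mm across, 85 mm high; origin under its centre
- jar: bystander: glass jar, 64 mm across, 75 mm high; origin under its centre
- screwdriver: bystander: screwdriver lying on the table along its x axis

How it is judged:
By the outcome, as a careful person would: the job done as asked, in the order asked, and still so for the second after the job is handed in, with the robot touching nothing.
It also fails if it takes over 67 s, if anything falls off the work surface, if the arm or the gripper's body presses on something with over 40 N, if the wrist force passes 120 N, or if a joint passes its speed limit or range.

ROBOT

A 7-joint arm with a two-finger parallel gripper is mounted at the origin on the work surface. World frame = base frame: x ahead of the robot, y to its left, z up, the work surface at z = 0. Lengths are in m, angles in rad, forces in N, time in s.
With the tool pointing down it reaches from about 0.425 to 0.925 m from the base axis. Payload 6.8 kg.
Tool frame: the origin (TCP) lies between the finger pads; the fingertips stand r.tcp_to_tips ahead of it and the grasp point (between the pads) is the TCP (r.tcp_to_tips is the distance from the TCP to the fingertips, in m); z points along the fingers, y is the line along which they close (so a half turn about z gives the same grasp; the last joint's range is limited). The gripper opens to 85 mm and grips with 20 to 120 N. Pads are 22 mm wide; open, the fingers measure 114 mm over their backs; the gripper's body (76 mm by 85 mm) begins 54 mm behind the grasp point. The pads swing forward as they close: fully open they stand 13 mm farther back than shut.
Start: joints at [-1.414, 0.477, 0.022, 1.555, -0.011, 1.109, -0.083], TCP at [0.177, 0.651, 0.25] pointing down, gripper open.
Joint ranges: [-2.96, 2.96], [-0.34, 2.1], [-1.41, 1.46], [0.24, 2.44], [-1.37, 4.51], [0.17, 1.92], [-2.96, 2.96]. Speed limits (rad/s): [2.39, 2.39, 3.14, 3.14, 3.14, 3.14, 3.14].

INTERFACE

Orientations are given as a rotation vector (axis times angle).
In Python, from bench import r gives the robot as it stands.
- The arm moves only by the tool servo_tool, never from a script. Its argument "commands" is a list of rows, each a list of 2 entries, a list of its own where there are three numbers: the shift along the tool's x, y, z normalised to -1 to 1, where 1 is 250 mm, then the turn, a rotation vector about the tool's x, y, z normalised to -1 to 1, where 1 is 90 degrees. In form: [[[dx, dy, dz], [ax, ay, az]], ...]. A call has 1 to 20 rows; each row is the pose to reach, as a shift and turn from the pose commanded when the call began, along the tool's axes at that moment; what a row does not reach only later rows make up. A row lasts 1/10 s, in which the tool goes at most 50 mm and 8.59 degrees, less where a joint would pass 70% of its speed; a pose out of reach is approached as far as the arm can. A call with a number of a shift or a turn outside -1 to 1 is refused whole. A call with a gripper value outside its range is refused whole. "claw" is the closure, from 0 (fully open) to 1 (shut), set as the call begins (left out, the last holds). The fingers move at their own pace and stop on an object; "squeeze" is the grip in N (left out, the last holds). Time passes only in rows, so rows that repeat a pose let the fingers close. It gives the time, the measured TCP pose, the force, the opening and the grip force at its end, in the units of the state.
- r.get_obs(): the state, without advancing time (a new reading comes with each control period).
- r.grab_frame(name): name is "side" or "top" or "wrist"; returns (picture, depth): 420x560x3 uint8, red, green, blue; 420x560 float32, m along the optical axis (not along the pixel's ray), 0 where there is no reading.
- r.camera_model(name): a dict with "fx", "fy", "cx", "cy" (pixels), "k1" (the pictures are not rectified: a ray, as slopes to the right and down, at radius r is drawn at 1 + k1 r^2 times it, then the intrinsics apply), "extrinsics" (4x4, takes a point from camera to world coordinates); the wrist camera has in their place "hand_eye" (4x4, takes a point from camera to tool coordinates, whose origin is the TCP and whose axes are the flange's). Camera axes: x right, y down, z forward; pixel columns grow to the right and rows downward; lengths in m; the calibration is good to about 2 mm. A picture is of the moment at which its call begins: read the wrist's pose just before it. camera_model takes no time and is no camera call.
- r.hand_in(): hands the job in; it is judged then, once.
Trained networks look in the newest picture that a camera, given by its name, has taken for a name from the list of things; names that differ only in an ending like _2 or _b are one class to them, and where a whole thing is asked for, a point or a joint stands for the part that bears it (a point fixed in the world has none). Each returns a list of dicts, best first, with "confidence" (0 to 1); they miss things now and then, are a little off and sometimes report something else, mostly with a low value. They report only what shows in the picture. A call takes as long as a camera call.
- r.boxes_of(camera, target): "uv" ([column, row] in pixels, amid what is visible of it).
- r.mark_of(camera, target): "uv" ([column, row] in pixels: a listed point, or the origin of a listed thing).
The state is a dict: "clock": time; "joints": joint angles; "qvel": joint speeds; "tau": joint torques, N m; "tcp_pos": TCP position; "orientation": TCP orientation; "contact_force": force on the tool from outside, world axes, zero at the start; "moment": the same for the moment, N m; "grip_width": finger opening in m; "gripper_force": force on a finger pad.
Only numpy, scipy, OpenCV 4.12 (cv2) and the standard library are available. Lean on these libraries where they do the work, as an engineer would, in place of code of your own. Each camera call takes 0.05 s, during which the arm holds its last target. There are 200 camera calls.

## Working session

There is one attempt and no reset: what is moved stays moved. The work goes in short steps, Python scripts to look and compute and a tool call to move; the robot and the scene stay as the last step left them, time stands still between calls to the robot, and variables do not carry over. Pictures are saved under pics/ and viewed, at most 13 in all, crops included, and the job is handed in when it is done.

Besides the shell and the picture viewer there is one more tool, called as name(argument=value, ...), one argument or row to a line, values as JSON. servo_tool: Moves the arm, as the interface text tells. Scaled input: -1 to 1 covers 250 mm each way for a shift and 90 degrees each way for a turn. Its arguments: {"type":"object","properties":{"commands":{"type":"array"},"claw":{"type":"number"},"squeeze":{"type":"number"}},"required":["commands"]}

```bash
mkdir -p pics; cat > h.py <<'E'
import numpy as np,cv2
from scipy.spatial.transform import Rotation as R
from bench import r
np.set_printoptions(precision=4,suppress=True)
def grab(cam,fn=None):
    o=r.get_obs(); im,d=r.grab_frame(cam); m=r.camera_model(cam)
    if cam=="wrist":
        T=np.eye(4);T[:3,:3]=R.from_rotvec(o["orientation"]).as_matrix();T[:3,3]=o["tcp_pos"];E=T@np.array(m["hand_eye"])
    else: E=np.array(m["extrinsics"])
    if fn: cv2.imwrite("pics/"+fn,im[:,:,::-1])
    return im,d,m,E
def ray(m,E,uv):
    p=np.array([(uv[0]-m["cx"])/m["fx"],(uv[1]-m["cy"])/m["fy"]]);q=p.copy()
    for _ in range(20): q=p/(1+m["k1"]*(q@q))
    return E[:3,3],E[:3,:3]@np.array([q[0],q[1],1])
def atz(m,E,uv,z):
    o,d=ray(m,E,uv);return o+d*(z-o[2])/d[2]
def cloud(d,m,E):
    v,u=np.indices(d.shape);p=np.stack([(u-m["cx"])/m["fx"],(v-m["cy"])/m["fy"]],-1);q=p.copy()
    for _ in range(20): q=p/(1+m["k1"]*(q**2).sum(-1,keepdims=True))
    P=np.concatenate([q,np.ones_like(q[...,:1])],-1)*d[...,None]
    P=P@E[:3,:3].T+E[:3,3]; P[d==0]=np.nan
    return P
def proj(m,E,p):
    c=E[:3,:3].T@(np.array(p)-E[:3,3]);q=c[:2]/c[2];q=q*(1+m["k1"]*(q@q));return [q[0]*m["fx"]+m["cx"],q[1]*m["fy"]+m["cy"]]
def tool(p):  # shift in tool axes/250mm
    o=r.get_obs();return R.from_rotvec(o["orientation"]).inv().apply(np.array(p)-o["tcp_pos"])/.25
E
python3 - <<'E'
from h import *
im,d,m,Ex=grab("top","top.png"); P=cloud(d,m,Ex); np.save("top.npy",P)
for n,z in [("rack",0),("pot",.006),("pot_mouth",.103),("pot_tab",.126),("scoop",0),("lump0",.004),("lump1",.004),("lump2",.004),("tube_a_cap",.072),("mug",0),("jar",0),("screwdriver",0)]:
    for x in (r.mark_of("top",n) if n!="tube_a_cap" else r.boxes_of("top",n))[:3]:
        print(n,np.round(x["uv"]),round(x["confidence"],2),atz(m,Ex,x["uv"],z))
grab("side","side.png"); o=r.get_obs();print(o["clock"],o["tcp_pos"],o["orientation"],r.tcp_to_tips,Ex)
E
```

```text
rack [216. 196.] 0.62 [0.6226 0.1463 0.    ]
pot [185. 191.] 0.86 [0.6329 0.2214 0.006 ]
pot [290. 297.] 0.21 [ 0.3842 -0.0386  0.006 ]
pot_mouth [174. 185.] 0.96 [0.6275 0.2236 0.103 ]
pot_tab [171. 208.] 0.64 [0.5728 0.2219 0.126 ]
scoop [364. 202.] 0.93 [ 0.615 -0.214  0.   ]
lump0 [368. 195.] 0.51 [ 0.6319 -0.2211  0.004 ]
lump0 [375. 190.] 0.49 [ 0.6443 -0.2387  0.004 ]
lump0 [364. 204.] 0.47 [ 0.6082 -0.2123  0.004 ]
lump1 [368. 195.] 0.51 [ 0.6319 -0.2211  0.004 ]
lump1 [375. 190.] 0.49 [ 0.6443 -0.2387  0.004 ]
lump1 [364. 204.] 0.47 [ 0.6082 -0.2123  0.004 ]
lump2 [368. 195.] 0.51 [ 0.6319 -0.2211  0.004 ]
lump2 [375. 190.] 0.49 [ 0.6443 -0.2387  0.004 ]
lump2 [364. 204.] 0.47 [ 0.6082 -0.2123  0.004 ]
tube_a_cap [251. 198.] 0.7 [0.6074 0.0561 0.072 ]
mug [260. 131.] 0.88 [0.7893 0.0445 0.    ]
jar [338. 142.] 0.94 [ 0.7642 -0.1493  0.    ]
jar [368. 198.] 0.28 [ 0.625  -0.2233  0.    ]
screwdriver [286. 300.] 0.78 [ 0.378  -0.0296  0.    ]
0.7 [0.1766 0.6515 0.2503] [-0.4147 -3.1141 -0.    ] 0.019 [[ 0.0215 -0.9913  0.1297  0.4479]
 [-0.9997 -0.02    0.0127 -0.0253]
 [-0.01   -0.1299 -0.9915  1.0209]
 [ 0.      0.      0.      1.    ]]
```

View pics/top.png

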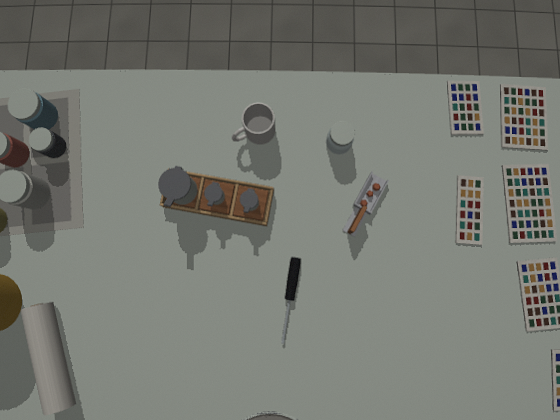

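View pics/side.png

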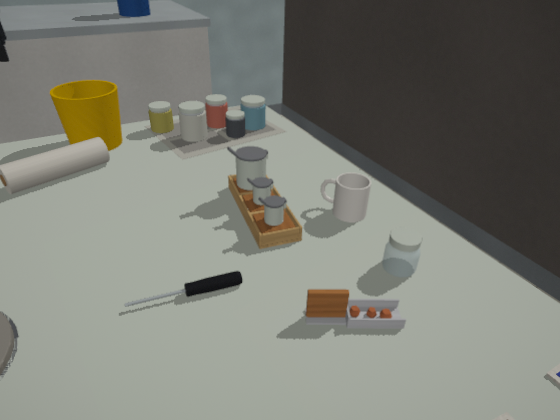

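Top and side views: the pot is in the leftmost cell (mouth at about px 174,185 in top) with its tab towards the robot. The scoop is at 364,202, fin at lower left and lip at upper right. Next I fit both from depth.

```bash
python3 - <<'E'
from h import *
P=np.load("top.npy").reshape(-1,3);P=P[~np.isnan(P[:,0])]
def box(a,b,c,d,z0,z1): return P[(P[:,0]>a)&(P[:,0]<b)&(P[:,1]>c)&(P[:,1]<d)&(P[:,2]>z0)&(P[:,2]<z1)]
def fit(Q,nm):
    (c,s,a)=cv2.minAreaRect(Q[:,:2].astype(np.float32));print(nm,len(Q),np.array(c),np.array(s),a,np.median(Q,0),Q[:,2].max())
fit(box(.55,.72,.16,.3,.1,.115),"potcap")
for c in(.14,.06): fit(box(.5,.7,c-.04,c+.04,.065,.082),"tube")
fit(box(.5,.75,-.02,.3,.025,.04),"rack")
fit(box(.5,.75,-.3,-.12,.045,.07),"fin")
fit(box(.5,.75,-.3,-.12,.012,.03),"trough")
fit(box(.5,.75,-.3,-.12,.008,.07),"scoop")
q=box(.3,.9,-.4,.0,-.05,.005);print("table z",np.median(q[:,2]))
fit(box(.7,.9,-.02,.12,.02,.1),"mug");fit(box(.7,.85,-.22,-.1,.02,.1),"jar")
E
```

```text
potcap 833 [0.6299 0.2226] [0.07   0.0718] 31.167936325073242 [0.6299 0.2209 0.1107] 0.11499893518631266
tube 261 [0.6188 0.1389] [0.0401 0.043 ] 43.046932220458984 [0.6179 0.1382 0.079 ] 0.08198982350989581
tube 263 [0.6052 0.0587] [0.0405 0.0423] 38.35566711425781 [0.6057 0.0591 0.0793] 0.08199875904494958
rack 2175 [0.6623 0.1342] [0.256  0.1819] 80.76111602783203 [0.6045 0.1102 0.0316] 0.03983376390183868
fin 246 [ 0.6483 -0.1709] [0.2176 0.0501] 12.972497940063477 [ 0.5887 -0.1764  0.0598] 0.06986269634262743
trough 331 [ 0.6565 -0.2053] [0.219  0.1234] 13.26546859741211 [ 0.6352 -0.2148  0.02  ] 0.02997024069657528
scoop 720 [ 0.6537 -0.2058] [0.2262 0.1238] 13.08568286895752 [ 0.6321 -0.1905  0.0245] 0.06986269634262743
table z 0.0009807700046962076
mug 853 [0.7891 0.0568] [0.0755 0.1017] 3.1572203636169434 [0.7767 0.0509 0.0623] 0.08971022674561857
jar 690 [ 0.7595 -0.148 ] [0.0602 0.0595] 31.490924835205078 [ 0.7541 -0.1462  0.0748] 0.08220893227368764
```

```bash
cat >> h.py <<'E'
M=np.array([.630,.2225,.103]);ex=np.array([.989,-.148,0]);ey=np.array([.148,.989,0]);ez=np.array([0,0,1.])
def ori(a,e=ex): # a deg: pointing forward-down tilt along heading e
    a=np.radians(a);e=np.array(e,float);e/=np.linalg.norm(e);Z=np.sin(a)*e-np.cos(a)*ez;Y=np.cross(ez,e);return np.stack([np.cross(Y,Z),Y,Z],1)
def pf(u,w,v=0): return M+ex*u/1e3+ey*v/1e3+ez*w/1e3
def rows(wps,start=None):
    if start is None:
        o=r.get_obs();start=(np.array(o["tcp_pos"]),R.from_rotvec(o["orientation"]).as_matrix())
    p0,R0=start
    for p,Rm in wps:
        s=R0.T@(p-p0)/.25;t=R.from_matrix(R0.T@Rm).as_rotvec()/(np.pi/2)
        print("[%s,%s]"%(str([round(float(x),3) for x in s]),str([round(float(x),3) for x in t])))
def arc(th):
    a=max(45-th,0);t=np.radians(th);C0=np.array([-78.8,6.6]);c,s=np.cos(t),np.sin(t)
    C=np.array([38,0])+np.array([c*C0[0]+s*C0[1],-s*C0[0]+c*C0[1]]);a_=np.radians(a)
    T=C-11*np.array([np.cos(a_),np.sin(a_)])-19*np.array([np.sin(a_),-np.cos(a_)])
    return pf(*T),ori(a)
E
python3 - <<'E'
from h import *
a=(pf(-140,120),ori(20)); rows([(np.array([.34,.46,.25]),ori(0))]); print();rows([a],(np.array([.34,.46,.25]),ori(0)))
P=np.load("top.npy").reshape(-1,3);P=P[~np.isnan(P[:,0])]
for z0,z1 in((.052,.07),(.01,.03),(.008,.07)):
    Q=P[(P[:,0]>.53)&(P[:,0]<.69)&(P[:,1]>-.3)&(P[:,1]<-.13)&(P[:,2]>z0)&(P[:,2]<z1)];print(cv2.minAreaRect(Q[:,:2].astype(np.float32)),len(Q))
E
```

```text
[[-0.831, -0.568, 0.001],[0.0, -0.0, -0.074]]

[[-0.728, -0.768, 0.108],[0.0, -0.222, -0.0]]
((0.5677916407585144, -0.18801698088645935), (0.010360520333051682, 0.0662444531917572), 61.39155578613281) 138
((0.608286440372467, -0.2096126526594162), (0.04729915410280228, 0.1574316769838333), 61.16939163208008) 301
((0.6081605553627014, -0.209543377161026), (0.04729915410280228, 0.15771901607513428), 61.16939163208008) 511
```

servo_tool(
  commands=[
    [[-0.831, -0.568, 0], [0, 0, -0.074]],
    [[-0.831, -0.568, 0], [0, 0, -0.074]],
    [[-0.831, -0.568, 0], [0, 0, -0.074]],
    [[-0.831, -0.568, 0], [0, 0, -0.074]],
    [[-0.831, -0.568, 0], [0, 0, -0.074]],
    [[-0.831, -0.568, 0], [0, 0, -0.074]],
    [[-0.831, -0.568, 0], [0, 0, -0.074]],
    [[-0.831, -0.568, 0], [0, 0, -0.074]],
  ],
  claw=1,
)

```text
clock: 1.5
tcp_pos: [0.3391, 0.4611, 0.2505]
orientation: [-0.231, -3.133, -0.001]
contact_force: [-0.4, 0.1, -0.9]
grip_width: -0.0001
gripper_force: 0.0
```

servo_tool(
  commands=[
    [[-0.728, -0.768, 0.108], [0, -0.222, 0]],
    [[-0.728, -0.768, 0.108], [0, -0.222, 0]],
    [[-0.728, -0.768, 0.108], [0, -0.222, 0]],
    [[-0.728, -0.768, 0.108], [0, -0.222, 0]],
    [[-0.728, -0.768, 0.108], [0, -0.222, 0]],
    [[-0.728, -0.768, 0.108], [0, -0.222, 0]],
    [[-0.728, -0.768, 0.108], [0, -0.222, 0]],
    [[-0.728, -0.768, 0.108], [0, -0.222, 0]],
    [[-0.728, -0.768, 0.108], [0, -0.222, 0]],
  ],
)

```text
clock: 2.4
tcp_pos: [0.4907, 0.2458, 0.2234]
orientation: [0.202, 2.786, -0.035]
contact_force: [0.5, -0.1, -0.2]
grip_width: -0.0001
gripper_force: 0.0
```

```bash
python3 - <<'E'
from h import *
im,d,m,E=grab("wrist","w1.png");P=cloud(d,m,E)
for n,z in(("pot_mouth",.103),("pot_tab",.126)):
    for x in r.mark_of("wrist",n)[:2]: print(n,x["uv"],x["confidence"],atz(m,E,x["uv"],z))
print(pf(-53,23))
Q=P.reshape(-1,3);Q=Q[(Q[:,2]>.1)&(Q[:,2]<.117)&(np.linalg.norm(Q[:,:2]-M[:2],axis=1)<.06)]
print(len(Q)); 
if len(Q): print(cv2.minAreaRect(Q[:,:2].astype(np.float32)),np.median(Q[:,2]))
print(r.get_obs()["tcp_pos"],r.get_obs()["orientation"],r.get_obs()["joints"],r.get_obs()["clock"]);print(pf(-140,120))
for w in [(pf(-66-60,8),ori(45)),(pf(-66,8),ori(45))]: rows([w])
E
```

```text
[0.5776 0.2303 0.126 ]
372
((0.6107485890388489, 0.20939557254314423), (0.029300270602107048, 0.06951764225959778), 27.831565856933594) 0.10881241230441772
[0.491  0.2449 0.2233] [ 0.2036  2.7862 -0.0353] [-0.9531  0.1874  0.2568  2.1007  0.3531  0.656   0.4597] 2.55
[0.4915 0.2432 0.223 ]
[[0.098, -0.007, 0.443],[0.001, -0.278, 0.001]]
[[-0.128, -0.007, 0.525],[0.001, -0.278, 0.001]]
```

View pics/w1.png

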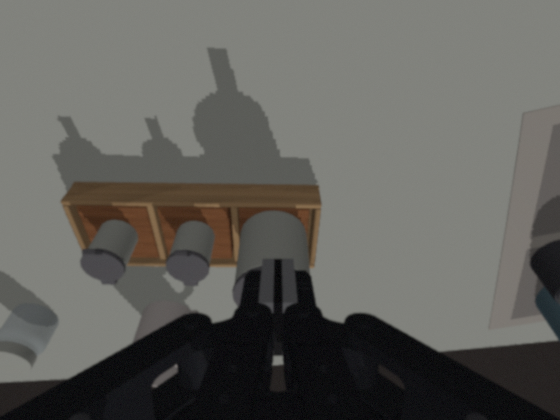

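The wrist view shows the rack and pot, with the pot at about 270,250 and its tab hidden behind the fingers. The geometry agrees with the top fit, so I move in under the tab.

servo_tool(
  commands=[
    [[0.098, -0.007, 0.443], [0, -0.278, 0]],
    [[0.098, -0.007, 0.443], [0, -0.278, 0]],
    [[0.098, -0.007, 0.443], [0, -0.278, 0]],
    [[0.098, -0.007, 0.443], [0, -0.278, 0]],
    [[0.098, -0.007, 0.443], [0, -0.278, 0]],
    [[0.098, -0.007, 0.443], [0, -0.278, 0]],
  ],
)

```text
clock: 3.15
tcp_pos: [0.5161, 0.2319, 0.1295]
orientation: [0.211, 2.408, -0.115]
contact_force: [0.3, -0.1, -0.4]
grip_width: 0.0002
gripper_force: 0.0
```

```bash
python3 - <<'E'
from h import *
o=r.get_obs();print(o["tcp_pos"],pf(-126,8),o["joints"],o["contact_force"])
rows([(pf(-66,8),ori(45))]+[arc(t) for t in range(0,113,7)])
grab("side","s2.png")
im=cv2.imread("pics/s2.png")[100:260,150:350];cv2.imwrite("pics/s2c.png",cv2.resize(im,None,fx=3.5,fy=3.5))
E
```

```text
[0.5161 0.2319 0.1295] [0.5054 0.2411 0.111 ] [-1.3461  0.4693  0.5848  2.3275  1.4829  0.3748 -0.8688] [ 0.345  -0.1366 -0.4354]
[[-0.094, 0.039, 0.181],[-0.027, -0.037, -0.006]]
[[-0.117, 0.039, 0.179],[-0.027, -0.037, -0.006]]
[[-0.156, 0.038, 0.149],[-0.027, 0.041, -0.007]]
[[-0.198, 0.038, 0.124],[-0.027, 0.119, -0.009]]
[[-0.244, 0.037, 0.104],[-0.026, 0.196, -0.011]]
[[-0.291, 0.037, 0.09],[-0.026, 0.274, -0.012]]
[[-0.339, 0.037, 0.081],[-0.025, 0.352, -0.014]]
[[-0.388, 0.038, 0.079],[-0.024, 0.43, -0.015]]
[[-0.431, 0.038, 0.081],[-0.024, 0.463, -0.016]]
[[-0.47, 0.039, 0.087],[-0.024, 0.463, -0.016]]
[[-0.507, 0.04, 0.098],[-0.024, 0.463, -0.016]]
[[-0.542, 0.041, 0.113],[-0.024, 0.463, -0.016]]
[[-0.576, 0.042, 0.132],[-0.024, 0.463, -0.016]]
[[-0.606, 0.043, 0.155],[-0.024, 0.463, -0.016]]
[[-0.634, 0.045, 0.182],[-0.024, 0.463, -0.016]]
[[-0.659, 0.046, 0.212],[-0.024, 0.463, -0.016]]
[[-0.679, 0.048, 0.245],[-0.024, 0.463, -0.016]]
[[-0.695, 0.049, 0.28],[-0.024, 0.463, -0.016]]
```

View pics/s2c.png

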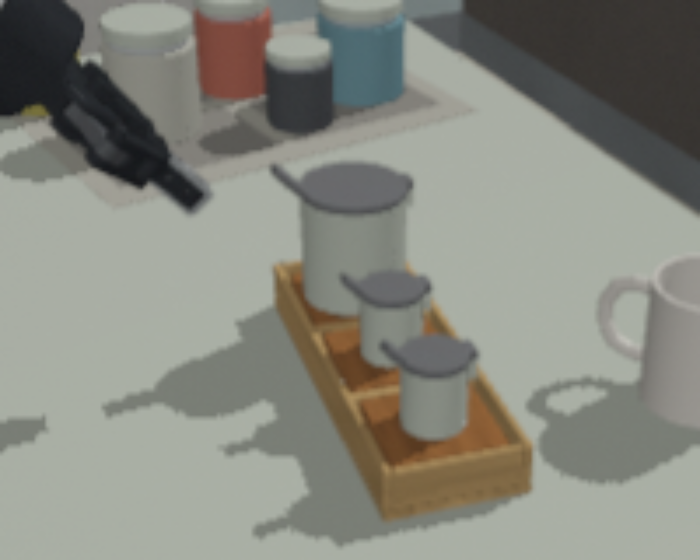

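The side crop shows the fingers (205,195) left of the pot tab (275,170), short of the target and too close in for the arm. I will go in while dropping lower.

```bash
python3 - <<'E'
from h import *
rows([(pf(-100,6),ori(42)),(pf(-66,8),ori(42))])
E
```

```text
[[0.001, 0.035, 0.096],[-0.027, -0.004, -0.006]]
[[-0.106, 0.039, 0.18],[-0.027, -0.004, -0.006]]
```

servo_tool(
  commands=[
    [[0, 0.035, 0.096], [-0.027, -0.004, -0.006]],
    [[0, 0.035, 0.096], [-0.027, -0.004, -0.006]],
    [[0, 0.035, 0.096], [-0.027, -0.004, -0.006]],
    [[0, 0.035, 0.096], [-0.027, -0.004, -0.006]],
    [[0, 0.035, 0.096], [-0.027, -0.004, -0.006]],
  ],
)

```text
clock: 3.7
tcp_pos: [0.5336, 0.2359, 0.1122]
orientation: [0.183, 2.404, -0.07]
contact_force: [0.0, 0.7, -0.5]
grip_width: -0.0001
gripper_force: 0.0
```

```bash
python3 - <<'E'
from h import *
o=r.get_obs();print(o["tcp_pos"],pf(-100,6),o["joints"],o["contact_force"])
rows([(pf(-66,8),ori(42))])
E
```

```text
[0.5336 0.2359 0.1122] [0.5311 0.2373 0.109 ] [-1.2757  0.5155  0.5495  2.3193  1.7407  0.3403 -1.1007] [ 0.039   0.6526 -0.4964]
[[-0.09, 0.004, 0.087],[-0.001, -0.001, -0.002]]
```

servo_tool(
  commands=[
    [[-0.045, 0.002, 0.044], [0, 0, 0]],
    [[-0.09, 0.004, 0.087], [0, 0, 0]],
    [[-0.09, 0.004, 0.087], [0, 0, 0]],
    [[-0.09, 0.004, 0.087], [0, 0, 0]],
    [[-0.09, 0.004, 0.087], [0, 0, 0]],
  ],
)

```text
clock: 4.2
tcp_pos: [0.5646, 0.2315, 0.1103]
orientation: [0.183, 2.404, -0.071]
contact_force: [-0.5, -0.7, 0.7]
grip_width: -0.0
gripper_force: 0.0
```

```bash
python3 - <<'E'
from h import *
o=r.get_obs();print(o["tcp_pos"],pf(-66,8),o["joints"],o["contact_force"])
rows([arc(t) for t in range(0,113,7)])
grab("side","s3.png")
im=cv2.imread("pics/s3.png")[100:260,150:350];cv2.imwrite("pics/s3c.png",cv2.resize(im,None,fx=3.5,fy=3.5))
E
```

```text
[0.5646 0.2315 0.1103] [0.5647 0.2323 0.111 ] [-1.2185  0.5454  0.5573  2.271   1.7799  0.3028 -1.0952] [-0.5194 -0.6556  0.666 ]
[[-0.025, 0.003, -0.004],[-0.002, -0.034, -0.001]]
[[-0.064, 0.003, -0.034],[-0.002, 0.043, -0.001]]
[[-0.106, 0.003, -0.059],[-0.002, 0.121, -0.002]]
[[-0.152, 0.003, -0.079],[-0.002, 0.199, -0.002]]
[[-0.199, 0.003, -0.093],[-0.002, 0.277, -0.002]]
[[-0.247, 0.003, -0.101],[-0.002, 0.355, -0.002]]
[[-0.296, 0.003, -0.103],[-0.001, 0.432, -0.002]]
[[-0.34, 0.004, -0.101],[-0.001, 0.466, -0.002]]
[[-0.378, 0.004, -0.095],[-0.001, 0.466, -0.002]]
[[-0.415, 0.004, -0.084],[-0.001, 0.466, -0.002]]
[[-0.45, 0.004, -0.069],[-0.001, 0.466, -0.002]]
[[-0.484, 0.004, -0.049],[-0.001, 0.466, -0.002]]
[[-0.514, 0.004, -0.026],[-0.001, 0.466, -0.002]]
[[-0.542, 0.004, 0.001],[-0.001, 0.466, -0.002]]
[[-0.566, 0.004, 0.031],[-0.001, 0.466, -0.002]]
[[-0.587, 0.005, 0.064],[-0.001, 0.466, -0.002]]
[[-0.603, 0.005, 0.099],[-0.001, 0.466, -0.002]]
```

View pics/s3c.png

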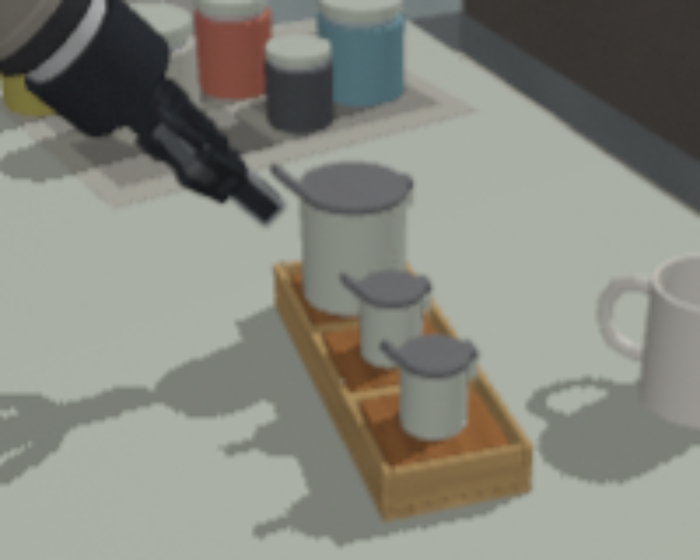

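The fingers (275,210) are directly under the pot's tab. Now the opening arc, first half.

servo_tool(
  commands=[
    [[-0.025, 0.003, -0.004], [0, -0.03, 0]],
    [[-0.064, 0.003, -0.034], [0, 0.043, 0]],
    [[-0.085, 0.003, -0.047], [0, 0.082, 0]],
    [[-0.106, 0.003, -0.059], [0, 0.121, 0]],
    [[-0.129, 0.003, -0.069], [0, 0.16, 0]],
    [[-0.152, 0.003, -0.079], [0, 0.199, 0]],
    [[-0.175, 0.003, -0.086], [0, 0.238, 0]],
    [[-0.199, 0.003, -0.093], [0, 0.277, 0]],
    [[-0.223, 0.003, -0.097], [0, 0.316, 0]],
    [[-0.247, 0.003, -0.101], [0, 0.355, 0]],
    [[-0.271, 0.003, -0.102], [0, 0.393, 0]],
    [[-0.296, 0.003, -0.103], [0, 0.432, 0]],
    [[-0.318, 0.003, -0.102], [0, 0.45, 0]],
    [[-0.34, 0.004, -0.101], [0, 0.466, 0]],
    [[-0.34, 0.004, -0.101], [0, 0.466, 0]],
  ],
)

```text
clock: 5.75
tcp_pos: [0.6112, 0.2253, 0.1861]
orientation: [-0.24, -3.132, 0.001]
contact_force: [0.3, 0.3, 0.4]
grip_width: -0.0
gripper_force: 0.0
```

```bash
python3 - <<'E'
from h import *
o=r.get_obs();print(o["tcp_pos"],arc(49),o["joints"],o["contact_force"])
rows([arc(t) for t in range(55,110,6)])
E
```

```text
[0.6112 0.2253 0.1861] (array([0.6105, 0.2254, 0.1858]), array([[-0.989,  0.148,  0.   ],
       [ 0.148,  0.989, -0.   ],
       [-0.   , -0.   , -1.   ]])) [-0.34    0.5056 -0.1506  1.6664  0.088   0.9771  0.8964] [0.2992 0.3226 0.4475]
[[-0.025, 0.0, -0.017],[-0.0, -0.0, -0.003]]
[[-0.054, 0.0, -0.032],[-0.0, -0.0, -0.003]]
[[-0.085, 0.0, -0.044],[-0.0, -0.0, -0.003]]
[[-0.117, 0.001, -0.053],[-0.0, -0.0, -0.003]]
[[-0.15, 0.001, -0.058],[-0.0, -0.0, -0.003]]
[[-0.183, 0.001, -0.06],[-0.0, -0.0, -0.003]]
[[-0.216, 0.001, -0.058],[-0.0, -0.0, -0.003]]
[[-0.249, 0.001, -0.053],[-0.0, -0.0, -0.003]]
[[-0.281, 0.001, -0.045],[-0.0, -0.0, -0.003]]
[[-0.312, 0.001, -0.033],[-0.0, -0.0, -0.003]]
```

servo_tool(
  commands=[
    [[-0.025, 0, -0.017], [0, 0, 0]],
    [[-0.054, 0, -0.032], [0, 0, 0]],
    [[-0.085, 0, -0.044], [0, 0, 0]],
    [[-0.117, 0, -0.053], [0, 0, 0]],
    [[-0.15, 0, -0.058], [0, 0, 0]],
    [[-0.183, 0, -0.06], [0, 0, 0]],
    [[-0.216, 0, -0.058], [0, 0, 0]],
    [[-0.249, 0, -0.053], [0, 0, 0]],
    [[-0.281, 0, -0.045], [0, 0, 0]],
    [[-0.3, 0, -0.038], [0, 0, 0]],
    [[-0.3, 0, -0.038], [0, 0, 0]],
    [[-0.1, 0, -0.1], [0, 0, 0]],
    [[0.1, 0, -0.3], [0, 0, 0]],
    [[0.1, 0, -0.3], [0, 0, 0]],
  ],
)

```text
clock: 7.15
tcp_pos: [0.5827, 0.2317, 0.2627]
orientation: [-0.233, -3.132, -0.001]
contact_force: [0.1, 0.2, 0.5]
grip_width: 0.0
gripper_force: 0.0
```

```bash
python3 - <<'E'
from h import *
grab("side","s4.png");im=cv2.imread("pics/s4.png")[80:260,150:400];cv2.imwrite("pics/s4c.png",cv2.resize(im,None,fx=3,fy=3))
for x in r.mark_of("side","pot_tab")[:2]: 
    _,_,m,E=grab("side");print(x)
    for t in (60,80,90,95,100,105,110):
        a=np.pi-np.arctan2(23,91)-np.radians(t);print(t,proj(m,E,pf(38+94*np.cos(a),94*np.sin(a))))
# grasp
th=np.radians(-28.5);e=np.array([np.cos(th),np.sin(th),0]);f=np.array([.5678,-.188,.042])
p=f.copy();p[2]=.25
q=(np.array([.50,.03,.27]),ori(0));rows([q]);print();rows([(p-.05*e,ori(30,e))],q)
print(r.get_obs()["clock"],r.get_obs()["tcp_pos"])
E
```

```text
{'uv': [287.3, 117.3], 'confidence': 0.74}
60 [np.float64(255.7207402461453), np.float64(116.40486946369248)]
80 [np.float64(269.7440992187284), np.float64(113.37330533345977)]
90 [np.float64(276.59884120170466), np.float64(113.7357915981821)]
95 [np.float64(279.8818730898734), np.float64(114.37824545975138)]
100 [np.float64(283.03216628213727), np.float64(115.31698561313928)]
105 [np.float64(286.0246443940792), np.float64(116.5402908039865)]
110 [np.float64(288.83633769081314), np.float64(118.03406757698004)]
[[0.217, -0.844, -0.032],[0.0, 0.001, -0.001]]

[[-0.209, -0.754, 0.08],[0.058, -0.33, 0.217]]
7.3 [0.5851 0.2306 0.2621]
```

View pics/s4c.png

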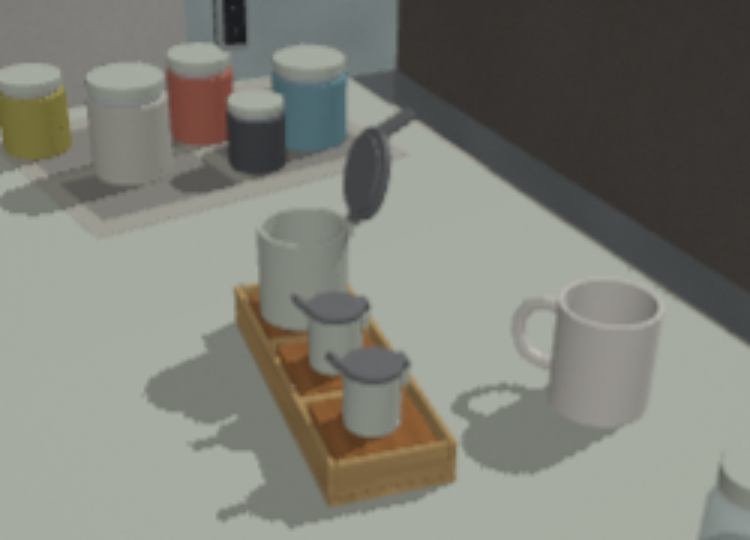

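The cap stands open at about 107° (its marked tab at 287,117 matches), and the tubes are still shut. Now to the scoop.

servo_tool(
  commands=[
    [[0.217, -0.844, -0.032], [0, 0, 0]],
    [[0.217, -0.844, -0.032], [0, 0, 0]],
    [[0.217, -0.844, -0.032], [0, 0, 0]],
    [[0.217, -0.844, -0.032], [0, 0, 0]],
    [[0.217, -0.844, -0.032], [0, 0, 0]],
    [[0.217, -0.844, -0.032], [0, 0, 0]],
    [[0.217, -0.844, -0.032], [0, 0, 0]],
  ],
  claw=0.5,
  squeeze=60,
)

```text
clock: 8.0
tcp_pos: [0.5006, 0.0292, 0.2684]
orientation: [-0.24, -3.131, 0.001]
contact_force: [0.6, -0.2, -0.0]
grip_width: 0.0425
gripper_force: 0.0
```

```bash
cat >> h.py <<'E'
th=np.radians(-28.5);e=np.array([np.cos(th),np.sin(th),0]);f=np.array([.5678,-.188,.042])
E
python3 - <<'E'
from h import *
Rg=ori(30,e);rows([(f-.12*Rg[:,2],Rg)]);o=r.get_obs();print(o["tcp_pos"],o["grip_width"])
E
```

```text
[[-0.173, -0.736, 0.49],[0.057, -0.331, 0.214]]
[0.5006 0.0292 0.2684] 0.04249815470596493
```

servo_tool(
  commands=[
    [[-0.173, -0.736, 0.3], [0.057, -0.331, 0.214]],
    [[-0.173, -0.736, 0.3], [0.057, -0.331, 0.214]],
    [[-0.173, -0.736, 0.3], [0.057, -0.331, 0.214]],
    [[-0.173, -0.736, 0.3], [0.057, -0.331, 0.214]],
    [[-0.173, -0.736, 0.3], [0.057, -0.331, 0.214]],
    [[-0.173, -0.736, 0.49], [0.057, -0.331, 0.214]],
    [[-0.173, -0.736, 0.49], [0.057, -0.331, 0.214]],
    [[-0.173, -0.736, 0.49], [0.057, -0.331, 0.214]],
  ],
)

```text
clock: 8.8
tcp_pos: [0.5141, -0.1577, 0.1435]
orientation: [0.641, 2.554, -0.176]
contact_force: [-0.0, 0.9, 0.7]
grip_width: 0.0427
gripper_force: 0.0
```

```bash
python3 - <<'E'
from h import *
o=r.get_obs();print(o["tcp_pos"],o["joints"]);Rg=ori(30,e)
im,d,m,E=grab("wrist","w5.png");P=cloud(d,m,E).reshape(-1,3)
for z0,z1 in((.05,.065),(.01,.024)):
    Q=P[(np.linalg.norm(P[:,:2]-f[:2]-.045*e[:2],axis=1)<.11)&(P[:,2]>z0)&(P[:,2]<z1)]
    print(len(Q)); 
    if len(Q)>5: print(cv2.minAreaRect(Q[:,:2].astype(np.float32)),np.median(Q[:,2]))
rows([(f-.05*Rg[:,2],Rg),(f,Rg)])
E
```

```text
[ 0.5141 -0.1577  0.1435] [-0.1412  0.2529  0.2267  2.3469  1.1394  0.1703  0.048 ]
1054
((0.5658353567123413, -0.19098947942256927), (0.010030051693320274, 0.0661364197731018), 62.00071334838867) 0.05911886836007073
1376
((0.6073223948478699, -0.2131837010383606), (0.0460408553481102, 0.16047453880310059), 61.94211959838867) 0.01872511061186201
[[-0.004, -0.007, 0.279],[0.001, -0.001, 0.003]]
[[-0.005, -0.008, 0.479],[0.001, -0.001, 0.003]]
```

View pics/w5.png

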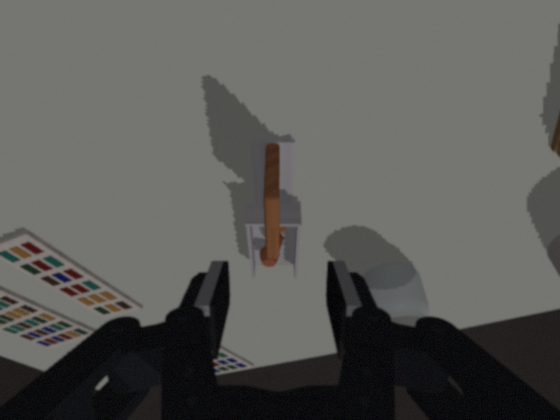

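The wrist view shows the fin (272,200) centred between the open fingers, with the lumps ahead near 270,250. Joint 6 is at its limit, so I reduce the tilt to 22°.

```bash
cat >> h.py <<'E'
f=np.array([.567,-.1895,.042])
E
python3 - <<'E'
from h import *
Rg=ori(22,e);rows([(f-.08*Rg[:,2],Rg),(f-.04*Rg[:,2],Rg),(f,Rg)])
E
```

```text
[[-0.049, -0.014, 0.162],[0.001, 0.088, 0.004]]
[[-0.027, -0.014, 0.32],[0.001, 0.088, 0.004]]
[[-0.005, -0.014, 0.479],[0.001, 0.088, 0.004]]
```

servo_tool(
  commands=[
    [[-0.049, -0.014, 0.162], [0, 0.088, 0.004]],
    [[-0.049, -0.014, 0.162], [0, 0.088, 0.004]],
    [[-0.049, -0.014, 0.162], [0, 0.088, 0.004]],
    [[-0.027, -0.014, 0.32], [0, 0.088, 0.004]],
    [[-0.027, -0.014, 0.32], [0, 0.088, 0.004]],
    [[-0.016, -0.014, 0.4], [0, 0.088, 0.004]],
    [[-0.005, -0.014, 0.479], [0, 0.088, 0.004]],
    [[-0.005, -0.014, 0.479], [0, 0.088, 0.004]],
    [[-0.005, -0.014, 0.479], [0, 0.088, 0.004]],
  ],
)

```text
clock: 9.75
tcp_pos: [0.568, -0.1906, 0.0452]
orientation: [0.685, 2.676, -0.129]
contact_force: [0.8, 0.2, 0.9]
grip_width: 0.0424
gripper_force: 0.0
```

```bash
python3 - <<'E'
from h import *
o=r.get_obs();print(o["tcp_pos"],f,o["joints"],o["contact_force"]);rows([(f,ori(22,e))])
E
```

```text
[ 0.568  -0.1906  0.0452] [ 0.567  -0.1895  0.042 ] [ 0.1942  0.5287 -0.0474  2.1565  1.0385  0.172   0.223 ] [0.8221 0.2497 0.866 ]
[[0.01, 0.002, 0.01],[0.001, 0.002, -0.003]]
```

servo_tool(
  commands=[
    [[0, 0, 0], [0, 0, 0]],
    [[0, 0, 0], [0, 0, 0]],
    [[0, 0, 0], [0, 0, 0]],
    [[0, 0, 0], [0, 0, 0]],
    [[0, 0, 0], [0, 0, 0]],
    [[0, 0, 0], [0, 0, 0]],
  ],
  claw=1,
)

```text
clock: 10.35
tcp_pos: [0.5678, -0.1911, 0.0452]
orientation: [0.685, 2.675, -0.13]
contact_force: [-3.6, 1.7, 8.9]
grip_width: 0.0094
gripper_force: 59.4
```

```bash
python3 - <<'E'
from h import *
o=r.get_obs();p=np.array(o["tcp_pos"]);Rm=R.from_rotvec(o["orientation"]).as_matrix();print(p,Rm,o["grip_width"],o["gripper_force"])
np.savez("grasp.npz",p=p,R=Rm)
rows([(p+np.array([0,0,.03]),Rm),(p+np.array([0,0,.13]),Rm)])
E
```

```text
[ 0.5678 -0.1911  0.0452] [[-0.8112  0.4801  0.3338]
 [ 0.4455  0.8772 -0.1792]
 [-0.3788  0.0034 -0.9255]] 0.009407610601048475 59.39870595932007
[[-0.045, 0.0, -0.111],[0.0, 0.0, 0.0]]
[[-0.197, 0.002, -0.481],[0.0, 0.0, 0.0]]
```

servo_tool(
  commands=[
    [[-0.015, 0, -0.037], [0, 0, 0]],
    [[-0.045, 0, -0.111], [0, 0, 0]],
    [[-0.085, 0, -0.2], [0, 0, 0]],
    [[-0.125, 0, -0.3], [0, 0, 0]],
    [[-0.165, 0, -0.4], [0, 0, 0]],
    [[-0.197, 0.002, -0.481], [0, 0, 0]],
    [[-0.197, 0.002, -0.481], [0, 0, 0]],
  ],
)

```text
clock: 11.05
tcp_pos: [0.569, -0.1916, 0.1771]
orientation: [0.686, 2.672, -0.13]
contact_force: [0.2, 0.1, -0.7]
grip_width: 0.0088
gripper_force: 58.7
```

```bash
python3 - <<'E'
from h import *
o=r.get_obs();p=np.array(o["tcp_pos"]);print(p,o["joints"],o["contact_force"],o["moment"],o["grip_width"])
im,d,m,E=grab("side","s6.png");cv2.imwrite("pics/s6c.png",cv2.resize(im[150:400,200:500,::-1],None,fx=2.3,fy=2.3))
E
```

```text
[ 0.569  -0.1916  0.1771] [ 0.5342  0.3276 -0.4449  2.068   0.622   0.4788  0.6895] [ 0.2146  0.065  -0.706 ] [0.3    0.5742 0.0257] 0.008797156214294914
```

View pics/s6c.png

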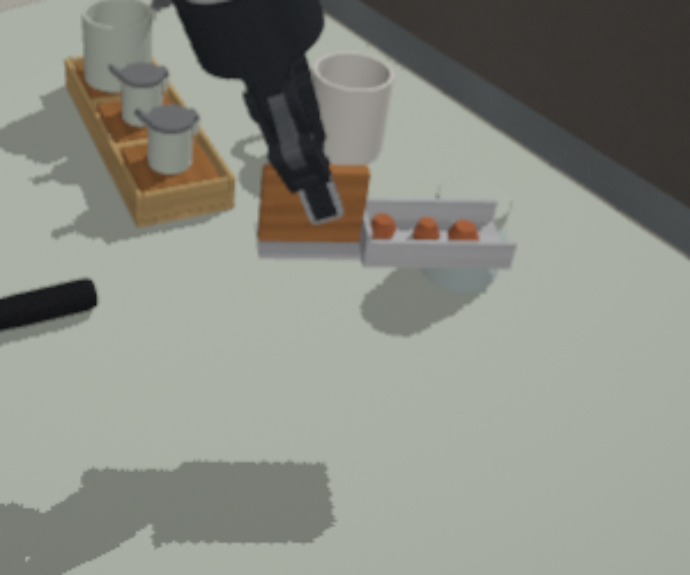

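The scoop is lifted level with all three lumps in it (px 383–463, ~228 in the crop). Planning the transport to the pot.

```bash
cat >> h.py <<'E'
def pour(phi,u,w):
    t=np.radians(phi);c,s=np.cos(t),np.sin(t)
    return pf(u-123.5*c+45*s, w+123.5*s+45*c),ori(22-phi)
def interp(wa,wb,fr):
    from scipy.spatial.transform import Slerp
    S=Slerp([0,1],R.from_matrix([wa[1],wb[1]]));return [(wa[0]*(1-x)+wb[0]*x,S(x).as_matrix()) for x in fr]
def cur():
    o=r.get_obs();return np.array(o["tcp_pos"]),R.from_rotvec(o["orientation"]).as_matrix()
E
python3 - <<'E'
from h import *
a=cur();b=pour(0,-25,40);print(b)
F=[.02,.06,.12,.18,.24,.30,.36,.42,.46,.49,.5,.5]
w=interp(a,b,F);rows(w)
E
```

```text
(array([0.4831, 0.2445, 0.188 ]), array([[-0.917 ,  0.148 ,  0.3705],
       [ 0.1372,  0.989 , -0.0554],
       [-0.3746, -0.    , -0.9272]]))
[[0.021, 0.027, -0.009],[-0.002, 0.0, -0.004]]
[[0.062, 0.082, -0.028],[-0.005, 0.0, -0.013]]
[[0.124, 0.164, -0.057],[-0.01, 0.0, -0.025]]
[[0.186, 0.246, -0.085],[-0.015, 0.001, -0.038]]
[[0.248, 0.328, -0.114],[-0.02, 0.001, -0.05]]
[[0.31, 0.41, -0.142],[-0.025, 0.001, -0.063]]
[[0.372, 0.492, -0.171],[-0.03, 0.001, -0.075]]
[[0.434, 0.574, -0.199],[-0.035, 0.001, -0.088]]
[[0.476, 0.628, -0.218],[-0.038, 0.002, -0.096]]
[[0.507, 0.669, -0.232],[-0.041, 0.002, -0.103]]
[[0.517, 0.683, -0.237],[-0.041, 0.002, -0.105]]
[[0.517, 0.683, -0.237],[-0.041, 0.002, -0.105]]
```

servo_tool(
  commands=[
    [[0.017, 0.03, -0.008], [-0.002, 0, -0.004]],
    [[0.05, 0.089, -0.024], [-0.005, 0, -0.013]],
    [[0.101, 0.178, -0.047], [-0.01, 0, -0.025]],
    [[0.151, 0.267, -0.071], [-0.015, 0, -0.038]],
    [[0.202, 0.356, -0.095], [-0.02, 0, -0.05]],
    [[0.252, 0.445, -0.118], [-0.025, 0, -0.063]],
    [[0.302, 0.534, -0.142], [-0.03, 0, -0.075]],
    [[0.353, 0.622, -0.165], [-0.035, 0, -0.088]],
    [[0.386, 0.682, -0.181], [-0.038, 0, -0.096]],
    [[0.41, 0.726, -0.193], [-0.041, 0, -0.103]],
    [[0.42, 0.741, -0.197], [-0.041, 0, -0.105]],
    [[0.42, 0.741, -0.197], [-0.041, 0, -0.105]],
  ],
)

```text
clock: 12.3
tcp_pos: [0.5549, 0.027, 0.1801]
orientation: [0.445, 2.723, -0.087]
contact_force: [0.5, 0.1, -1.9]
grip_width: 0.0092
gripper_force: 58.7
```

```bash
python3 - <<'E'
from h import *
a=cur();b=pour(0,-25,40);print(a,r.get_obs()["joints"])
rows(interp(a,b,[.04,.12,.24,.36,.48,.60,.72,.84,.92,.98,1]))
E
```

```text
(array([0.5549, 0.027 , 0.1801]), array([[-0.8781,  0.3182,  0.3574],
       [ 0.2947,  0.948 , -0.12  ],
       [-0.377 , -0.0001, -0.9262]])) [ 0.1812  0.2786 -0.5279  2.1369  0.7324  0.5603  0.3485]
[[0.02, 0.029, -0.009],[-0.002, 0.0, -0.004]]
[[0.06, 0.088, -0.028],[-0.005, 0.0, -0.012]]
[[0.119, 0.176, -0.057],[-0.01, 0.0, -0.025]]
[[0.179, 0.264, -0.085],[-0.015, 0.001, -0.037]]
[[0.238, 0.352, -0.113],[-0.02, 0.001, -0.05]]
[[0.298, 0.44, -0.142],[-0.025, 0.001, -0.062]]
[[0.357, 0.528, -0.17],[-0.03, 0.001, -0.074]]
[[0.417, 0.616, -0.199],[-0.035, 0.001, -0.087]]
[[0.457, 0.675, -0.217],[-0.039, 0.002, -0.095]]
[[0.487, 0.719, -0.232],[-0.041, 0.002, -0.101]]
[[0.496, 0.733, -0.236],[-0.042, 0.002, -0.103]]
```

servo_tool(
  commands=[
    [[0.02, 0.029, -0.009], [-0.002, 0, -0.004]],
    [[0.06, 0.088, -0.028], [-0.005, 0, -0.012]],
    [[0.119, 0.176, -0.057], [-0.01, 0, -0.025]],
    [[0.179, 0.264, -0.085], [-0.015, 0.001, -0.037]],
    [[0.238, 0.352, -0.113], [-0.02, 0.001, -0.05]],
    [[0.298, 0.44, -0.142], [-0.025, 0.001, -0.062]],
    [[0.357, 0.528, -0.17], [-0.03, 0.001, -0.074]],
    [[0.417, 0.616, -0.199], [-0.035, 0.001, -0.087]],
    [[0.457, 0.675, -0.217], [-0.039, 0.002, -0.095]],
    [[0.487, 0.719, -0.232], [-0.041, 0.002, -0.101]],
    [[0.496, 0.733, -0.236], [-0.042, 0.002, -0.103]],
    [[0.496, 0.733, -0.236], [-0.042, 0.002, -0.103]],
    [[0.496, 0.733, -0.236], [-0.042, 0.002, -0.103]],
  ],
)

```text
clock: 13.6
tcp_pos: [0.4839, 0.2428, 0.188]
orientation: [0.209, 2.751, -0.041]
contact_force: [-0.2, 0.3, -2.0]
grip_width: 0.0094
gripper_force: 58.8
```

```bash
python3 - <<'E'
from h import *
a=cur();b=pour(0,-25,40);print(a,r.get_obs()["joints"],b[0])
im,d,m,E=grab("top");P=cloud(d,m,E).reshape(-1,3)
# trough lip check
Q=P[~np.isnan(P[:,0])];uv=(Q-M)@np.stack([ex,ey,ez],1)*1e3
s=uv[(uv[:,2]>40)&(uv[:,2]<68)&(uv[:,0]>-110)&(uv[:,0]<30)&(abs(uv[:,1])<45)]
print(len(s),np.percentile(s,[1,50,99],axis=0)) if len(s) else 0
rows([pour(0,-20,15)]+[pour(p,u,w) for p,u,w in((4,-15,10),(10,-14,9),(16,-14,9),(22,-14,8),(28,-14,8),(34,-13,8),(40,-13,8),(46,-13,8),(52,-12,8),(58,-12,8))])
E
```

```text
(array([0.4839, 0.2428, 0.188 ]), array([[-0.9166,  0.151 ,  0.3702],
       [ 0.1399,  0.9885, -0.0569],
       [-0.3745, -0.0004, -0.9272]])) [-0.171   0.2928 -0.6642  2.117   0.7937  0.7167  0.0319] [0.4831 0.2445 0.188 ]
1016 [[-109.1548  -23.9159   41.0352]
 [ -68.2415   -0.6607   46.7546]
 [ -25.6498   22.5348   62.9617]]
[[0.023, 0.007, 0.099],[-0.001, -0.0, -0.002]]
[[-0.014, 0.007, 0.098],[-0.001, 0.044, -0.002]]
[[-0.057, 0.007, 0.067],[-0.001, 0.111, -0.002]]
[[-0.102, 0.007, 0.036],[-0.001, 0.178, -0.002]]
[[-0.149, 0.007, 0.013],[-0.001, 0.244, -0.002]]
[[-0.2, 0.007, -0.009],[-0.001, 0.311, -0.002]]
[[-0.256, 0.007, -0.023],[-0.0, 0.378, -0.002]]
[[-0.31, 0.007, -0.034],[-0.0, 0.444, -0.002]]
[[-0.365, 0.008, -0.038],[-0.0, 0.511, -0.002]]
[[-0.424, 0.008, -0.036],[-0.0, 0.578, -0.002]]
[[-0.478, 0.008, -0.029],[0.0, 0.644, -0.002]]
```

The lip is where planned (u −25.6, centred). Pouring.

servo_tool(
  commands=[
    [[0.02, 0.007, 0.05], [0, 0, 0]],
    [[0.023, 0.007, 0.099], [0, 0, 0]],
    [[-0.014, 0.007, 0.098], [0, 0.044, 0]],
    [[-0.057, 0.007, 0.067], [0, 0.111, 0]],
    [[-0.102, 0.007, 0.036], [0, 0.178, 0]],
    [[-0.149, 0.007, 0.013], [0, 0.244, 0]],
    [[-0.175, 0.007, 0.002], [0, 0.278, 0]],
    [[-0.2, 0.007, -0.009], [0, 0.311, 0]],
    [[-0.228, 0.007, -0.016], [0, 0.345, 0]],
    [[-0.256, 0.007, -0.023], [0, 0.378, 0]],
    [[-0.31, 0.007, -0.034], [0, 0.444, 0]],
    [[-0.365, 0.008, -0.038], [0, 0.511, 0]],
    [[-0.424, 0.008, -0.036], [0, 0.578, 0]],
    [[-0.478, 0.008, -0.029], [0, 0.644, 0]],
    [[-0.478, 0.008, -0.029], [0, 0.644, 0]],
    [[-0.478, 0.008, -0.029], [0, 0.644, 0]],
    [[-0.478, 0.008, -0.029], [0, 0.644, 0]],
    [[-0.478, 0.008, -0.029], [0, 0.644, 0]],
    [[-0.478, 0.008, -0.029], [0, 0.644, 0]],
  ],
)

```text
clock: 15.55
tcp_pos: [0.5902, 0.2302, 0.2408]
orientation: [-0.186, -2.51, -0.061]
contact_force: [-0.2, -0.4, -1.2]
grip_width: 0.009
gripper_force: 59.1
```

```bash
python3 - <<'E'
from h import *
a=cur();b=pour(58,-12,8);print(a,r.get_obs()["joints"],b)
im,d,m,E=grab("side","s7.png");cv2.imwrite("pics/s7c.png",cv2.resize(im[50:250,130:400,::-1],None,fx=2.6,fy=2.6))
rows([pour(p,u,w) for p,u,w in((45,-20,15),(30,-30,25),(15,-35,35),(0,-40,45))])
E
```

```text
(array([0.5902, 0.2302, 0.2408]), array([[-0.8017,  0.148 , -0.5792],
       [ 0.1195,  0.989 ,  0.0873],
       [ 0.5857,  0.0007, -0.8105]])) [ 0.0653  0.8501 -0.7598  1.2284  0.1199  1.7132  0.7785] (array([0.5911, 0.2283, 0.2396]), array([[-0.8001,  0.148 , -0.5813],
       [ 0.1197,  0.989 ,  0.087 ],
       [ 0.5878, -0.    , -0.809 ]]))
[[0.106, -0.007, 0.094],[0.0, -0.143, 0.0]]
[[0.212, -0.007, 0.212],[0.0, -0.31, -0.0]]
[[0.268, -0.007, 0.328],[0.0, -0.476, -0.0]]
[[0.287, -0.007, 0.443],[0.0, -0.643, -0.0]]
```

View pics/s7c.png

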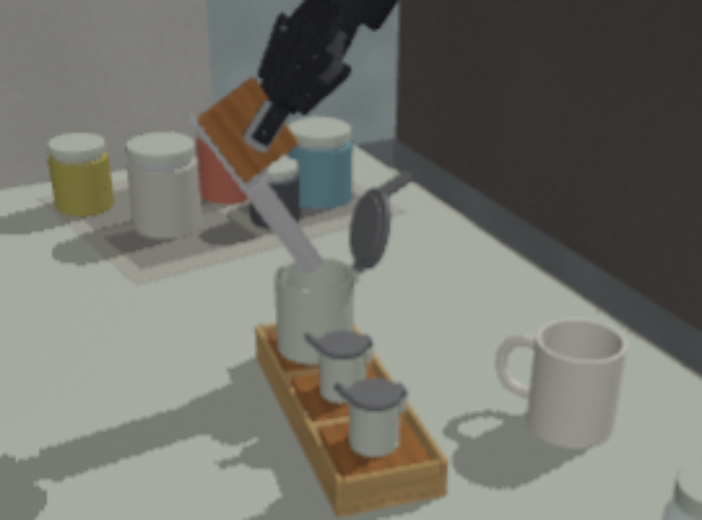

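The scoop is tipped into the pot mouth (320,270), with no stray lumps visible. Levelling off to check that it is empty.

servo_tool(
  commands=[
    [[0.05, -0.004, 0.04], [0, -0.07, 0]],
    [[0.106, -0.007, 0.094], [0, -0.143, 0]],
    [[0.16, -0.007, 0.15], [0, -0.226, 0]],
    [[0.212, -0.007, 0.212], [0, -0.31, 0]],
    [[0.24, -0.007, 0.27], [0, -0.393, 0]],
    [[0.268, -0.007, 0.328], [0, -0.476, 0]],
    [[0.278, -0.007, 0.385], [0, -0.56, 0]],
    [[0.287, -0.007, 0.443], [0, -0.643, 0]],
    [[0.287, -0.007, 0.443], [0, -0.643, 0]],
    [[0.287, -0.007, 0.443], [0, -0.643, 0]],
  ],
)

```text
clock: 16.6
tcp_pos: [0.4674, 0.247, 0.1925]
orientation: [0.202, 2.753, -0.04]
contact_force: [1.2, 0.4, -1.8]
grip_width: 0.0091
gripper_force: 59.1
```

```bash
python3 - <<'E'
from h import *
a=cur();print(a,r.get_obs()["joints"],r.get_obs()["contact_force"],r.get_obs()["clock"])
im,d,m,E=grab("top","t8.png");cv2.imwrite("pics/t8c.png",cv2.resize(im[130:250,110:290,::-1],None,fx=4,fy=4))
print(r.boxes_of("top","lump0"))
g=np.load("grasp.npz");mid=(np.array([.55,.02,.19]),ori(22,[.95,-.31,0]))
rows([mid]);print();rows([(g["p"]+[0,0,.12],g["R"])],mid)
E
```

```text
(array([0.4674, 0.247 , 0.1925]), array([[-0.918 ,  0.146 ,  0.3688],
       [ 0.1352,  0.9893, -0.0552],
       [-0.3729, -0.0008, -0.9279]])) [-0.1826  0.2684 -0.678   2.1349  0.773   0.723   0.0251] [ 1.203   0.3839 -1.7606] 16.6
[{'uv': [176.2, 184.8], 'confidence': 0.37}]
[[-0.417, -0.849, 0.179],[0.04, -0.001, 0.097]]

[[-0.269, -0.781, 0.215],[0.042, -0.003, 0.11]]
```

View pics/t8c.png

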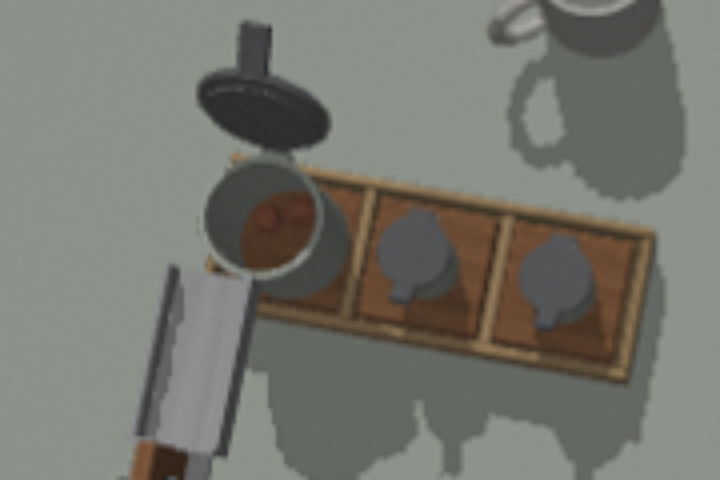

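The scoop is empty and lumps are visible in the pot (265,218 and 300,205 in the crop). Taking the scoop back to its place.

servo_tool(
  commands=[
    [[-0.417, -0.849, 0.179], [0.04, 0, 0.097]],
    [[-0.417, -0.849, 0.179], [0.04, 0, 0.097]],
    [[-0.417, -0.849, 0.179], [0.04, 0, 0.097]],
    [[-0.417, -0.849, 0.179], [0.04, 0, 0.097]],
    [[-0.417, -0.849, 0.179], [0.04, 0, 0.097]],
    [[-0.417, -0.849, 0.179], [0.04, 0, 0.097]],
    [[-0.417, -0.849, 0.179], [0.04, 0, 0.097]],
    [[-0.417, -0.849, 0.179], [0.04, 0, 0.097]],
  ],
)

```text
clock: 17.5
tcp_pos: [0.5499, 0.0203, 0.1898]
orientation: [0.433, 2.729, -0.083]
contact_force: [-0.2, 0.3, -1.3]
grip_width: 0.0096
gripper_force: 59.2
```

servo_tool(
  commands=[
    [[-0.269, -0.781, 0.215], [0.042, 0, 0.11]],
    [[-0.269, -0.781, 0.215], [0.042, 0, 0.11]],
    [[-0.269, -0.781, 0.215], [0.042, 0, 0.11]],
    [[-0.269, -0.781, 0.215], [0.042, 0, 0.11]],
    [[-0.269, -0.781, 0.215], [0.042, 0, 0.11]],
    [[-0.269, -0.781, 0.215], [0.042, 0, 0.11]],
    [[-0.269, -0.781, 0.215], [0.042, 0, 0.11]],
    [[-0.269, -0.781, 0.215], [0.042, 0, 0.11]],
  ],
)

```text
clock: 18.3
tcp_pos: [0.5679, -0.1886, 0.1651]
orientation: [0.679, 2.683, -0.127]
contact_force: [1.0, 0.2, -1.4]
grip_width: 0.0093
gripper_force: 59.2
```

```bash
python3 - <<'E'
from h import *
a=cur();print(a,r.get_obs()["joints"],r.get_obs()["clock"])
g=np.load("grasp.npz");rows([(g["p"]+[0,0,.03],g["R"]),(g["p"]+[0,0,.006],g["R"]),(g["p"]+[0,0,.0005],g["R"])])
E
```

```text
(array([ 0.5679, -0.1886,  0.1651]), array([[-0.8156,  0.4754,  0.3298],
       [ 0.4421,  0.8798, -0.1746],
       [-0.3731,  0.0034, -0.9278]])) [ 0.5075  0.3424 -0.419   2.0762  0.6301  0.4622  0.6813] 18.3
[[0.13, -0.01, 0.335],[0.001, -0.004, 0.003]]
[[0.166, -0.011, 0.424],[0.001, -0.004, 0.003]]
[[0.174, -0.011, 0.445],[0.001, -0.004, 0.003]]
```

servo_tool(
  commands=[
    [[0.04, -0.003, 0.12], [0, 0, 0]],
    [[0.09, -0.007, 0.24], [0, 0, 0]],
    [[0.13, -0.01, 0.335], [0, -0.004, 0]],
    [[0.145, -0.01, 0.37], [0, -0.004, 0]],
    [[0.155, -0.011, 0.4], [0, -0.004, 0]],
    [[0.166, -0.011, 0.424], [0, -0.004, 0]],
    [[0.17, -0.011, 0.435], [0, -0.004, 0]],
    [[0.174, -0.011, 0.445], [0, -0.004, 0]],
    [[0.174, -0.011, 0.445], [0, -0.004, 0]],
    [[0.174, -0.011, 0.445], [0, -0.004, 0]],
  ],
)

```text
clock: 19.3
tcp_pos: [0.5673, -0.1938, 0.0458]
orientation: [0.682, 2.675, -0.131]
contact_force: [0.4, 0.1, -0.3]
grip_width: 0.0093
gripper_force: 59.3
```

```bash
python3 - <<'E'
from h import *
o=r.get_obs();print(cur()[0],o["contact_force"],o["joints"],o["clock"])
E
```

```text
[ 0.5673 -0.1938  0.0458] [ 0.4403  0.1495 -0.3334] [ 0.247   0.5291 -0.1041  2.1532  1.1011  0.1954  0.1777] 19.3
```

servo_tool(
  commands=[
    [[0, 0, 0], [0, 0, 0]],
    [[0, 0, 0], [0, 0, 0]],
    [[0, 0, 0], [0, 0, 0]],
    [[0, 0, 0], [0, 0, 0]],
    [[0, 0, -0.1], [0, 0, 0]],
    [[0, 0, -0.25], [0, 0, 0]],
    [[0, 0, -0.45], [0, 0, 0]],
    [[0, 0, -0.6], [0, 0, 0]],
    [[0, 0, -0.6], [0, 0, 0]],
  ],
  claw=0.5,
)

```text
clock: 20.2
tcp_pos: [0.5182, -0.167, 0.1892]
orientation: [0.681, 2.668, -0.132]
contact_force: [0.5, -0.4, -0.1]
grip_width: 0.0426
gripper_force: 0.0
```

```bash
python3 - <<'E'
from h import *
o=r.get_obs();print(cur()[0],o["joints"],o["clock"])
im,d,m,E=grab("top");P=cloud(d,m,E).reshape(-1,3);P=P[~np.isnan(P[:,0])]
for z0,z1 in((.052,.064),(.01,.03)):
    Q=P[(P[:,0]>.6 if z0<.02 else P[:,0]>.53)&(P[:,0]<.69)&(P[:,1]>-.3)&(P[:,1]<-.13)&(P[:,2]>z0)&(P[:,2]<z1)];print(cv2.minAreaRect(Q[:,:2].astype(np.float32)),np.median(Q[:,2]),len(Q))
q1=(np.array([.56,.0,.30]),ori(0));rows([q1]);print()
q2=(pf(60,190),ori(0));rows([q2],q1);print()
q3=(pf(105,190),ori(0));rows([q3],q1)
E
```

```text
[ 0.5182 -0.167   0.1892] [ 0.5657  0.2261 -0.4994  2.1761  0.6     0.4648  0.6676] 20.2
((0.5695770978927612, -0.19161958992481232), (0.010294453240931034, 0.05925697088241577), 61.62382125854492) 0.060657923396033264 119
((0.6351501941680908, -0.22800803184509277), (0.04731805622577667, 0.09070060402154922), 61.017066955566406) 0.0203567008542046 132
[[-0.013, 0.671, -0.482],[-0.042, 0.248, -0.221]]

[[-0.385, 0.922, 0.028],[0.0, 0.0, 0.0]]

[[-0.565, 0.922, 0.028],[0.0, 0.0, 0.0]]
```

The scoop sits upright and flat. Now going behind the open cap from above.

servo_tool(
  commands=[
    [[-0.013, 0.3, -0.482], [-0.042, 0.248, -0.221]],
    [[-0.013, 0.671, -0.482], [-0.042, 0.248, -0.221]],
    [[-0.013, 0.671, -0.482], [-0.042, 0.248, -0.221]],
    [[-0.013, 0.671, -0.482], [-0.042, 0.248, -0.221]],
    [[-0.013, 0.671, -0.482], [-0.042, 0.248, -0.221]],
    [[-0.013, 0.671, -0.482], [-0.042, 0.248, -0.221]],
    [[-0.013, 0.671, -0.482], [-0.042, 0.248, -0.221]],
    [[-0.013, 0.671, -0.482], [-0.042, 0.248, -0.221]],
  ],
  claw=1,
)

```text
clock: 21.05
tcp_pos: [0.5589, -0.0015, 0.2956]
orientation: [-0.235, -3.126, 0.0]
contact_force: [0.6, 0.7, -0.3]
grip_width: 0.0002
gripper_force: 0.0
```

```bash
python3 - <<'E'
from h import *
print(cur()[0])
rows([(pf(118,200),ori(0))])
E
```

```text
[ 0.5589 -0.0015  0.2956]
[[-0.619, 0.929, -0.035],[-0.001, -0.005, -0.001]]
```

servo_tool(
  commands=[
    [[-0.619, 0.929, -0.035], [0, -0.005, 0]],
    [[-0.619, 0.929, -0.035], [0, -0.005, 0]],
    [[-0.619, 0.929, -0.035], [0, -0.005, 0]],
    [[-0.619, 0.929, -0.035], [0, -0.005, 0]],
    [[-0.619, 0.929, -0.035], [0, -0.005, 0]],
    [[-0.619, 0.929, -0.035], [0, -0.005, 0]],
    [[-0.619, 0.929, -0.035], [0, -0.005, 0]],
    [[-0.619, 0.929, -0.035], [0, -0.005, 0]],
    [[-0.619, 0.929, -0.035], [0, -0.005, 0]],
  ],
)

```text
clock: 21.95
tcp_pos: [0.7471, 0.2045, 0.3051]
orientation: [0.236, 3.13, -0.002]
contact_force: [0.7, -0.4, 0.2]
grip_width: -0.0
gripper_force: 0.0
```

```bash
python3 - <<'E'
from h import *
print(cur(),pf(118,200),r.get_obs()["joints"])
o=ori(0)
W=[(pf(116,76),o)]+[(pf(x+38+11,76),o) for x in(65,50,35,20,5,-10,-18)]
for th in(60,50,40,30,20,10,0):
    t=np.radians(180-th);C=58*np.array([np.cos(t),np.sin(t)])+6*np.array([np.sin(t),-np.cos(t)]);W.append((pf(C[0]+49,C[1]+19),o))
rows(W)
E
```

```text
(array([0.7471, 0.2045, 0.3051]), array([[-0.9887,  0.15  ,  0.0029],
       [ 0.15  ,  0.9887, -0.0018],
       [-0.0032, -0.0013, -1.    ]])) [0.7467 0.205  0.303 ] [ 0.0179  0.7006 -0.6814  1.1664  0.4271  1.4091  0.8108]
[[0.011, 0.002, 0.504],[-0.001, 0.002, -0.001]]
[[0.019, 0.002, 0.504],[-0.001, 0.002, -0.001]]
[[0.079, 0.002, 0.504],[-0.001, 0.002, -0.001]]
[[0.139, 0.002, 0.504],[-0.001, 0.002, -0.001]]
[[0.199, 0.002, 0.504],[-0.001, 0.002, -0.001]]
[[0.259, 0.002, 0.504],[-0.001, 0.002, -0.001]]
[[0.319, 0.002, 0.503],[-0.001, 0.002, -0.001]]
[[0.351, 0.002, 0.503],[-0.001, 0.002, -0.001]]
[[0.375, 0.002, 0.518],[-0.001, 0.002, -0.001]]
[[0.41, 0.002, 0.538],[-0.001, 0.002, -0.001]]
[[0.442, 0.002, 0.563],[-0.001, 0.002, -0.001]]
[[0.469, 0.002, 0.594],[-0.001, 0.002, -0.001]]
[[0.49, 0.002, 0.629],[-0.001, 0.002, -0.001]]
[[0.504, 0.002, 0.667],[-0.001, 0.002, -0.001]]
[[0.512, 0.002, 0.707],[-0.001, 0.002, -0.001]]
```

servo_tool(
  commands=[
    [[0.011, 0.002, 0.2], [0, 0, 0]],
    [[0.011, 0.002, 0.4], [0, 0, 0]],
    [[0.011, 0.002, 0.504], [0, 0, 0]],
    [[0.011, 0.002, 0.504], [0, 0, 0]],
    [[0.079, 0.002, 0.504], [0, 0, 0]],
    [[0.109, 0.002, 0.504], [0, 0, 0]],
    [[0.139, 0.002, 0.504], [0, 0, 0]],
    [[0.169, 0.002, 0.504], [0, 0, 0]],
    [[0.199, 0.002, 0.504], [0, 0, 0]],
    [[0.229, 0.002, 0.504], [0, 0, 0]],
    [[0.259, 0.002, 0.504], [0, 0, 0]],
    [[0.289, 0.002, 0.504], [0, 0, 0]],
    [[0.319, 0.002, 0.503], [0, 0, 0]],
    [[0.351, 0.002, 0.503], [0, 0, 0]],
    [[0.351, 0.002, 0.503], [0, 0, 0]],
  ],
)

```text
clock: 23.45
tcp_pos: [0.6596, 0.2211, 0.1796]
orientation: [0.23, 3.131, 0.001]
contact_force: [0.4, -0.2, 0.0]
grip_width: 0.0006
gripper_force: 0.0
```

```bash
python3 - <<'E'
from h import *
print(cur()[0],pf(31,76),r.get_obs()["contact_force"])
o=ori(0);W=[]
for th in(60,50,40,30,20,10,4,0):
    t=np.radians(180-th);C=58*np.array([np.cos(t),np.sin(t)])+6*np.array([np.sin(t),-np.cos(t)]);W.append((pf(C[0]+49,C[1]+19),o))
rows(W)
_,_,m,E=grab("side");print(r.mark_of("side","pot_tab")[:2])
for t in (75,70,65,60,55,50,40):
    a=np.pi-np.arctan2(23,91)-np.radians(t);print(t,proj(m,E,pf(38+94*np.cos(a),94*np.sin(a))))
E
```

```text
[0.6596 0.2211 0.1796] [0.6607 0.2179 0.179 ] [ 0.3537 -0.1806  0.0328]
[[0.017, -0.012, 0.017],[0.0, 0.002, 0.001]]
[[0.053, -0.012, 0.037],[0.0, 0.002, 0.001]]
[[0.084, -0.012, 0.063],[0.0, 0.002, 0.001]]
[[0.111, -0.012, 0.093],[0.0, 0.002, 0.001]]
[[0.132, -0.012, 0.128],[0.0, 0.002, 0.001]]
[[0.147, -0.012, 0.166],[0.0, 0.002, 0.001]]
[[0.152, -0.012, 0.19],[0.0, 0.002, 0.001]]
[[0.154, -0.012, 0.206],[0.0, 0.002, 0.001]]
[{'uv': [259.4, 116.0], 'confidence': 0.6}]
75 [np.float64(266.2309625384781), np.float64(113.66276929230939)]
70 [np.float64(262.70159403092964), np.float64(114.26718831621157)]
65 [np.float64(259.18758128624916), np.float64(115.18337937026614)]
60 [np.float64(255.7207402461453), np.float64(116.40486946369248)]
55 [np.float64(252.33269830941282), np.float64(117.92191878606843)]
50 [np.float64(249.05447037500835), np.float64(119.72160379324853)]
40 [np.float64(242.9459456446476), np.float64(124.10218017824567)]
```

The cap is at about 65° as planned, so I continue the arc down and press.

servo_tool(
  commands=[
    [[0.017, -0.012, 0.017], [0, 0, 0]],
    [[0.035, -0.012, 0.027], [0, 0, 0]],
    [[0.053, -0.012, 0.037], [0, 0, 0]],
    [[0.069, -0.012, 0.05], [0, 0, 0]],
    [[0.084, -0.012, 0.063], [0, 0, 0]],
    [[0.098, -0.012, 0.078], [0, 0, 0]],
    [[0.111, -0.012, 0.093], [0, 0, 0]],
    [[0.122, -0.012, 0.11], [0, 0, 0]],
    [[0.132, -0.012, 0.128], [0, 0, 0]],
    [[0.14, -0.012, 0.147], [0, 0, 0]],
    [[0.147, -0.012, 0.166], [0, 0, 0]],
    [[0.152, -0.012, 0.18], [0, 0, 0]],
    [[0.154, -0.012, 0.19], [0, 0, 0]],
    [[0.154, -0.012, 0.198], [0, 0, 0]],
    [[0.154, -0.012, 0.202], [0, 0, 0]],
  ],
)

```text
clock: 25.05
tcp_pos: [0.6224, 0.2233, 0.1287]
orientation: [0.233, 3.13, 0.001]
contact_force: [-1.0, 0.5, 1.1]
grip_width: -0.0001
gripper_force: 0.4
```

```bash
python3 - <<'E'
from h import *
print(cur()[0],pf(-9,25),r.get_obs()["contact_force"])
E
```

```text
[0.6224 0.2233 0.1287] [0.6211 0.2238 0.128 ] [-0.9742  0.4525  1.1281]
```

Press gently in 1 mm steps.

servo_tool(
  commands=[
    [[0.01, 0, 0.004], [0, 0, 0]],
    [[0.02, 0, 0.008], [0, 0, 0]],
    [[0.02, 0, 0.012], [0, 0, 0]],
    [[0.02, 0, 0.012], [0, 0, 0]],
  ],
)

```text
clock: 25.45
tcp_pos: [0.6201, 0.2239, 0.1284]
orientation: [0.234, 3.124, 0.002]
contact_force: [2.5, -1.6, 10.0]
grip_width: 0.0001
gripper_force: 5.3
```

servo_tool(
  commands=[
    [[0, 0, 0.006], [0, 0, 0]],
    [[0, 0, 0.008], [0, 0, 0]],
    [[0, 0, 0.008], [0, 0, 0]],
    [[0, 0, -0.02], [0, 0, 0]],
    [[0, 0, -0.15], [0, 0, 0]],
    [[0.2, 0, -0.35], [0, 0, 0]],
    [[0.4, 0, -0.5], [0, 0, 0]],
    [[0.6, 0, -0.5], [0, 0, 0]],
    [[0.6, 0, -0.5], [0, 0, 0]],
  ],
)

```text
clock: 26.35
tcp_pos: [0.4653, 0.2474, 0.2517]
orientation: [0.228, 3.129, 0.001]
contact_force: [0.6, 1.0, 0.5]
grip_width: -0.0002
gripper_force: 0.0
```

```bash
python3 - <<'E'
from h import *
o=r.get_obs();print(o["clock"],cur()[0],o["contact_force"])
im,d,m,E=grab("top","t9.png");P=cloud(d,m,E).reshape(-1,3);P=P[~np.isnan(P[:,0])]
uv=(P-M)@np.stack([ex,ey,ez],1)*1e3;s=uv[(np.hypot(uv[:,0],uv[:,1])<30)&(uv[:,2]>-20)&(uv[:,2]<60)]
A=np.c_[s[:,:2],np.ones(len(s))];print(len(s),np.linalg.lstsq(A,s[:,2],rcond=None)[0],np.median(s[:,2]))
im2,_,m,E=grab("side","s9.png");print(r.mark_of("side","pot_tab")[:1],proj(m,E,pf(-53,23)))
b=lambda x,n:cv2.resize(x,(n,420))
cv2.imwrite("pics/fin.png",np.hstack([b(im[100:280,120:400,::-1],400),b(im2[80:360,150:450,::-1],400)]))
E
```

```text
26.35 [0.4653 0.2474 0.2517] [0.585  1.0339 0.5074]
569 [ 0.0041 -0.0083  7.1117] 7.158612291147545
[{'uv': [227.9, 150.2], 'confidence': 0.82}] [np.float64(227.99067403743314), np.float64(148.58564650201657)]
```

View pics/fin.png

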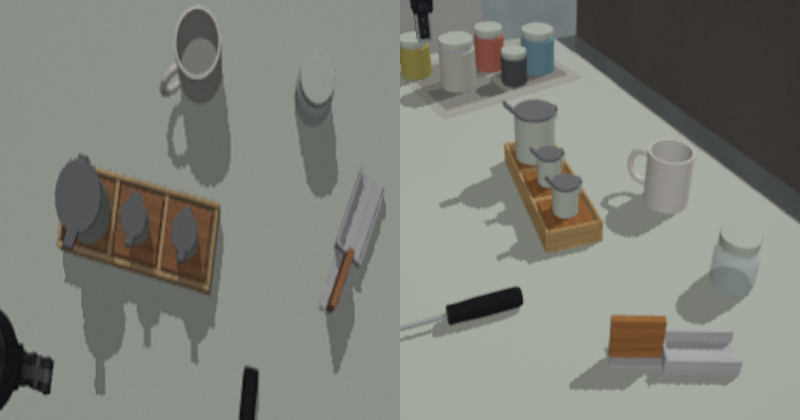

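The cap is flat (slope about 0.004). The scoop is upright and empty at 350,230, the tubes are shut and no stray lumps show.

```bash
python3 -c "
from bench import r
print(r.hand_in())"
```

```text
the job is handed in; nothing more can be done
None
```

I opened the pot's cap, tipped the lumps into the pot, set the empty scoop upright where it started and pressed the cap shut, then handed the job in at about 26 s; two lumps showed in the pot, and I take the third to be in there too, as the scoop was empty and none showed elsewhere.

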